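# Find the fullest tin of brass inserts by weight and hold it up

## Task

The three identical closed tins on the blue build plate hold brass inserts, and one is much fuller than the others. Working from the robot's left to its right, lift each tin in turn clear of the plate, keep it up for about half a second to feel its weight, and stand it back upright where it was; then hold the heaviest one up, upright and at least 15 cm clear of the plate, to be handed over, and finish while still holding it there (if the last tin is the heaviest, it may simply stay in the gripper). Do not knock a tin over, and leave everything else on the bench where it is.

Things in the scene. Friction and masses are not known exactly. Their poses are not given: they have to be found in the camera images.
- tin_left_center (a point): The left tin (greatest y, the robot's left): closed round plain metal tin standing on the build plate, 56 mm in diameter, 80 mm high, flat lid; all three look identical. This point is its centre, half-way up (40 mm above its underside). z is its axis. Weighs between 0.16 and 0.27 kg, or 0.45 to 0.55 kg if it is the fullest, which is heavier than either of the others by at least 0.2 kg (2 N). Its contents may shift by 2 mm inside.
- tin_middle_center (a point): The middle tin: closed round plain metal tin standing on the build plate, 56 mm in diameter, 80 mm high, flat lid; all three look identical. This point is its centre, half-way up (40 mm above its underside). z is its axis. Weighs between 0.16 and 0.27 kg, or 0.45 to 0.55 kg if it is the fullest, which is heavier than either of the others by at least 0.2 kg (2 N). Its contents may shift by 2 mm inside.
- tin_right_center (a point): The right tin (smallest y, the robot's right): closed round plain metal tin standing on the build plate, 56 mm in diameter, 80 mm high, flat lid; all three look identical. This point is its centre, half-way up (40 mm above its underside). z is its axis. Weighs between 0.16 and 0.27 kg, or 0.45 to 0.55 kg if it is the fullest, which is heavier than either of the others by at least 0.2 kg (2 N). Its contents may shift by 2 mm inside.
- build_plate: Fixed blue build plate lying on the bench, 200 mm (x) by 420 mm (y), 6 mm thick, with a 30 mm tab towards the robot; origin at the centre of its underside, its top 6 mm above that. The tins stand on it in a row along its y axis, about 130 mm apart (each up to 15 mm off along x and 10 mm along y). Low printed parts stand in the gaps between the tins, so the room for fingers is before and behind each tin, along the plate's x.
- bracket: Loose bystander: black printed U bracket, 40 x 24 mm, 40 mm high, in the gap between left and middle tin. Origin under its centre. Must not be moved.
- vee_block: Loose bystander: black printed notched block, 50 x 24 mm, 32 mm high, in the gap between middle and right tin. Origin under its centre. Must not be moved.
- gear: Loose bystander: black printed gear, 36 mm in diameter, 14 mm high, near the front edge of the plate, between left and middle tin. Origin under its centre. Must not be moved.
- scraper: Loose bystander: scraper lying on the bench to the right of the plate. Must not be moved.
- screwdriver: Loose bystander: screwdriver lying on the bench to the left of the plate. Must not be moved.
- glue: Loose bystander: white glue bottle, 40 mm in diameter, 100 mm high, right of the plate. Origin under its centre. Must not be moved.
Things that resemble listed ones, but are neither listed nor needed, are in the scene too. Leave any purple or red look-alike of the part that bears tin_middle_center alone.

How it is judged:
By the outcome, as a careful person would: the job done as asked, in the order asked, and still so for the second after the job is handed in, while the arm keeps its last pose, push and grip.
It also fails if it takes over 56 s, if anything falls off the work surface, if the arm or the gripper's body presses on something with over 40 N, if the wrist force passes 120 N, or if a joint passes its speed limit or range.

## Robot

A 7-joint arm with a two-finger parallel gripper is mounted at the origin on the work surface. World frame = base frame: x ahead of the robot, y to its left, z up, the work surface at z = 0. Lengths are in m, angles in rad, forces in N, time in s.
With the tool pointing down it reaches from about 0.425 to 0.95 m from the base axis. Payload 4.7 kg.
Tool frame: the origin (TCP) lies at the very end of the fingers, on their centre line; the grasp point (between the pads) lies 19 mm behind it; z points along the fingers, y is the line along which they close (so a half turn about z gives the same grasp; the last joint's range is limited). The gripper opens to 85 mm and grips with 20 to 120 N. Pads are 22 mm wide; open, the fingers measure 114 mm over their backs; the gripper's body (76 mm by 85 mm) begins 54 mm behind the grasp point. The pads swing forward as they close: fully open they stand 13 mm farther back than shut.
Start: joints at [1.256, 0.469, -0.049, 1.532, 0.024, 1.141, -0.082], TCP at [0.19, -0.648, 0.231] pointing down, gripper open.
Joint ranges: [-2.59, 2.59], [-0.33, 1.99], [-1.39, 1.29], [0.1, 2.45], [-1.04, 4.18], [0.21, 1.99], [-2.66, 2.66]. Speed limits (rad/s): [2.57, 2.57, 3.14, 3.14, 3.14, 3.14, 3.14].

## Interface

Orientations are given as [roll, pitch, yaw] about the fixed x, y, z axes, in that order (R = Rz(yaw) Ry(pitch) Rx(roll)).
In Python, from bench import get_obs, vision, job gives the robot as it stands. The module is installed in compiled form; this text tells all that it offers.
- The arm moves only by the tool drive_tool, never from a script. Its argument "steps" is a list of rows, each an object with "travel": the shift along the tool's x, y, z in m, a list of three; "delta_rot": the turn, a rotation vector about the tool's x, y, z in degrees, a list of three; "hand": the closure in counts, from 0 (fully open) to 255 (shut). A call has exactly 10 rows; each row is the pose to reach, as a shift and turn from the pose commanded when the call began, along the tool's axes at that moment; what a row does not reach only later rows make up. A row lasts 1/8 s, in which the tool goes at most 62.5 mm and 10.7 degrees, less where a joint would pass 70% of its speed; a pose out of reach is approached as far as the arm can. A call with a gripper value outside its range is refused whole. The fingers move at their own pace and stop on an object; "squeeze" is the grip in N (left out, the last holds). Time passes only in rows, so rows that repeat a pose let the fingers close, or fill a call up. It gives the time, the measured TCP pose, the force, the opening and the grip force at its end, in the units of the state.
- get_obs(): the state, without advancing time (a new reading comes with each control period).
- vision.snapshot(name): name is "scene" or "side" or "wrist"; returns (picture, depth): 384x512x3 uint8, red, green, blue; 384x512 float32, m along the optical axis (not along the pixel's ray), 0 where there is no reading.
- vision.calibration(name): a dict with "fx", "fy", "cx", "cy" (pixels), "dist" ([k1, k2, p1, p2, k3] as OpenCV has them; the pictures are not rectified), "T" (4x4, takes a point from camera to world coordinates). Camera axes: x right, y down, z forward; pixel columns grow to the right and rows downward; lengths in m; the calibration is good to about 2 mm. A picture is of the moment at which its call begins: read the wrist's pose just before it. calibration takes no time and is no camera call; for the wrist camera it gives the pose at the moment of the call.
- job.sign_off(): hands the job in; it is judged then, once.
The state is a dict: "clock": time; "q": joint angles; "qd": joint speeds; "joint_efforts": joint torques, N m; "tool_pos": TCP position; "eef_rot": TCP orientation; "ft_force": force on the tool from outside, world axes, zero at the start; "ft_torque": the same for the moment, N m; "finger_gap": opening from 0.0 (shut) to 1.0 (fully open); "grasp_force": force on a finger pad.
Only numpy, scipy, OpenCV 4.12 (cv2) and the standard library are available. Lean on these libraries where they do the work, as an engineer would, in place of code of your own. Each camera call takes 0.05 s, during which the arm holds its last target. There are 200 camera calls.

## Working session

There is one attempt and no reset: what is moved stays moved. The work goes in short steps, Python scripts to look and compute and a tool call to move; the robot and the scene stay as the last step left them, time stands still between calls to the robot, and variables do not carry over. Pictures are saved under pics/ and viewed, at most 10 in all, crops included, and the job is handed in when it is done.

Besides the shell and the picture viewer there is one more tool, called after "Call:" as name([rows], argument=value, ...), one row to a line, values as JSON. drive_tool: Moves the arm, as the interface text tells. Its arguments: {"type":"object","properties":{"steps":{"type":"array"},"squeeze":{"type":"number"}},"required":["steps"]}

```bash
mkdir -p pics; python3 - <<'E'
from bench import get_obs, vision
import cv2,numpy as np
o=get_obs(); print({k:np.round(o[k],3) for k in o})
for n in("scene","side"):
    p,d=vision.snapshot(n); np.savez(f"{n}.npz",p=p,d=d,**{k:np.array(v) for k,v in vision.calibration(n).items()})
    cv2.imwrite(f"pics/{n}.png",p[:,:,::-1]); c=vision.calibration(n); print(n,c["fx"],np.round(c["T"],3).tolist())
E
```

```text
{'clock': np.float64(0.0), 'q': array([ 1.256,  0.469, -0.049,  1.534,  0.024,  1.141, -0.082]), 'qd': array([ 0.002, -0.   ,  0.   , -0.001, -0.001, -0.   , -0.001]), 'joint_efforts': array([-0.0000e+00, -5.1030e+01, -4.7000e-02, -2.3771e+01,  1.0000e-02,
        8.0000e-03,  0.0000e+00]), 'tool_pos': array([ 0.19 , -0.647,  0.23 ]), 'eef_rot': array([-3.14 ,  0.   ,  0.286]), 'ft_force': array([ 0.398, -0.493,  0.306]), 'ft_torque': array([-0.035,  0.025,  0.028]), 'grasp_force': np.float64(0.0), 'finger_gap': np.float64(1.001)}
scene 411.57078248126095 [[-0.387, 0.796, -0.466, 1.039], [0.922, 0.33, -0.202, 0.179], [-0.007, -0.508, -0.862, 0.988], [0.0, 0.0, 0.0, 1.0]]
side 410.8921772987847 [[0.979, -0.135, 0.155, 0.336], [-0.204, -0.717, 0.667, -0.909], [0.021, -0.684, -0.729, 0.98], [0.0, 0.0, 0.0, 1.0]]
```

View pics/scene.png

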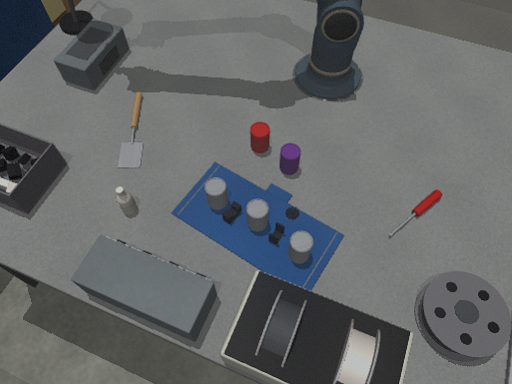

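View pics/side.png

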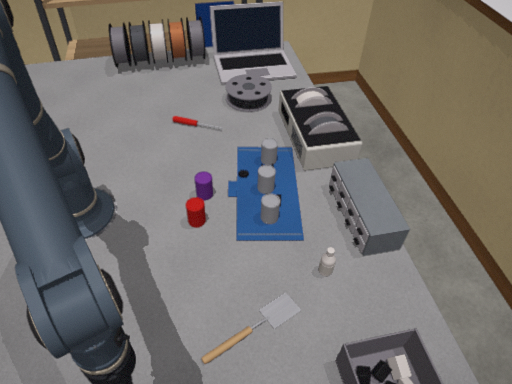

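The scene view shows three plain grey tins on the blue plate at (301,246) = left, (257,215) = middle and (217,193) = right. The red (260,137) and purple (290,158) look-alikes stand off the plate, so I leave them alone. In the side view the tins are at (269,152), (266,179) and (270,208).

```bash
cat > loc.py <<'E'
import cv2,numpy as np
def world(n,f=None):
    s=np.load(f or f"{n}.npz"); d=s["d"]; h,w=d.shape
    K=np.array([[s["fx"],0,s["cx"]],[0,s["fy"],s["cy"]],[0,0,1]],float)
    uv=np.stack(np.meshgrid(np.arange(w),np.arange(h)),-1).reshape(-1,1,2).astype(float)
    r=cv2.undistortPoints(uv,K,s["dist"]).reshape(h,w,2); r=np.dstack([r,np.ones((h,w))])
    T=s["T"]; return s["p"],d,(r@T[:3,:3].T),T[:3,3]
def onplane(r,t,z): return t+r*((z-t[2])/r[...,2])[...,None]
E
python3 - <<'E'
from loc import *
for n in("scene","side"):
    p,d,r,t=world(n); P=t+r*d[...,None]
    hsv=cv2.cvtColor(p,cv2.COLOR_RGB2HSV)
    blue=cv2.inRange(hsv,(100,120,60),(125,255,255))
    k,l,st,c=cv2.connectedComponentsWithStats(blue); 
    i=max(range(1,k),key=lambda i:st[i,4]); 
    m=(l==i); Q=onplane(r,t,.006)[m][:,:2].astype(np.float32)
    rect=cv2.minAreaRect(Q*1000); print(n,"plate",rect)
    hull=cv2.convexHull(np.argwhere(m)[:,::-1].astype(np.int32)); M=np.zeros(m.shape,np.uint8); cv2.fillConvexPoly(M,hull,1)
    M=cv2.dilate(M,np.ones((25,25)))
    top=((P[...,2]>.07)&(P[...,2]<.1)&(d>0)&(M>0)&(hsv[...,1]<60)).astype(np.uint8)
    k,l,st,c=cv2.connectedComponentsWithStats(top)
    for i in range(1,k):
        if st[i,4]>60:
            z=P[l==i][:,2]; q=P[(l==i)]; q=q[q[:,2]>np.percentile(z,50)-.0]
            hi=(l==i)&(P[...,2]>.079); W=onplane(r,t,.086)[hi][:,:2].astype(np.float32)
            print(np.round(c[i]),st[i,4],"z",np.percentile(z,[10,50,90]).round(3),"circ",cv2.minEnclosingCircle(W),"mean",W.mean(0))
    g=((P[...,2]>.008)&(d>0)&(M>0)&(hsv[...,2]<60)).astype(np.uint8)
    k,l,st,c=cv2.connectedComponentsWithStats(g)
    for i in range(1,k):
        if st[i,4]>25: q=P[l==i]; print(" dark",c[i].round(),q.min(0).round(3),q.max(0).round(3))
E
```

```text
scene plate ((585.0113525390625, -15.37652587890625), (394.80438232421875, 227.25253295898438), 78.98381042480469)
[215. 187.] 363 z [0.079 0.085 0.087] circ ((0.5796545743942261, -0.13037480413913727), 0.0287113506346941) mean [ 0.5794713  -0.12989211]
[257. 209.] 381 z [0.081 0.084 0.087] circ ((0.5969005823135376, -0.006927984766662121), 0.02842033840715885) mean [ 0.5972541  -0.00636075]
[301. 242.] 429 z [0.081 0.084 0.087] circ ((0.6382009983062744, 0.12448637932538986), 0.028715750202536583) mean [0.63832235 0.12397189]
 dark [232. 212.] [ 0.579 -0.093  0.008] [ 0.629 -0.06   0.042]
 dark [292. 213.] [0.52  0.054 0.009] [0.552 0.086 0.023]
 dark [276. 233.] [0.596 0.042 0.008] [0.636 0.068 0.049]
 dark [282. 287.] [0.75  0.064 0.097] [0.783 0.197 0.108]
side plate ((584.6965942382812, -5.32940673828125), (415.061279296875, 225.595703125), 79.1493911743164)
[302. 144.] 80 z [0.074 0.085 0.097] circ ((0.7388910055160522, 0.09905768930912018), 0.042821768671274185) mean [0.7446398  0.10689081]
[269. 144.] 195 z [0.076 0.085 0.088] circ ((0.6346364617347717, 0.12021314352750778), 0.03181891888380051) mean [0.6335653  0.12192686]
[266. 172.] 219 z [0.076 0.085 0.088] circ ((0.5933509469032288, -0.00955883413553238), 0.031248511746525764) mean [ 0.5928913  -0.00835863]
[270. 202.] 264 z [0.075 0.085 0.087] circ ((0.5750178694725037, -0.13227079808712006), 0.030371731147170067) mean [ 0.57538754 -0.13293926]
 dark [243. 174.] [0.519 0.054 0.009] [0.548 0.081 0.023]
```

Call:
drive_tool([
  {"travel": [0.04, -0.036, 0], "delta_rot": [0, 0, -6], "hand": 0},
  {"travel": [0.08, -0.072, 0], "delta_rot": [0, 0, -13], "hand": 0},
  {"travel": [0.12, -0.108, 0], "delta_rot": [0, 0, -20], "hand": 0},
  {"travel": [0.16, -0.144, 0], "delta_rot": [0, 0, -27], "hand": 0},
  {"travel": [0.2, -0.18, 0], "delta_rot": [0, 0, -34], "hand": 0},
  {"travel": [0.24, -0.216, 0], "delta_rot": [0, 0, -41], "hand": 0},
  {"travel": [0.28, -0.252, 0], "delta_rot": [0, 0, -48], "hand": 0},
  {"travel": [0.32, -0.288, 0], "delta_rot": [0, 0, -55], "hand": 0},
  {"travel": [0.36, -0.324, 0], "delta_rot": [0, 0, -62.6], "hand": 0},
  {"travel": [0.4, -0.36, 0], "delta_rot": [0, 0, -62.6], "hand": 0},
], squeeze=60)

```text
clock: 1.35
tool_pos: [0.473, -0.188, 0.2312]
eef_rot: [-3.141, 0.0, 1.379]
ft_force: [0.9, -0.9, 0.4]
finger_gap: 0.999
grasp_force: 0.0
```

Call:
drive_tool([
  {"travel": [0.05, 0.015, 0], "delta_rot": [0, 0, 0], "hand": 0},
  {"travel": [0.1, 0.03, 0], "delta_rot": [0, 0, 0], "hand": 0},
  {"travel": [0.15, 0.045, 0], "delta_rot": [0, 0, 0], "hand": 0},
  {"travel": [0.2, 0.06, 0], "delta_rot": [0, 0, 0], "hand": 0},
  {"travel": [0.25, 0.075, 0], "delta_rot": [0, 0, 0], "hand": 0},
  {"travel": [0.3, 0.09, 0], "delta_rot": [0, 0, 0], "hand": 0},
  {"travel": [0.337, 0.102, 0], "delta_rot": [0, 0, 0], "hand": 0},
  {"travel": [0.337, 0.102, 0], "delta_rot": [0, 0, 0], "hand": 0},
  {"travel": [0.337, 0.102, 0], "delta_rot": [0, 0, 0], "hand": 0},
  {"travel": [0.337, 0.102, 0], "delta_rot": [0, 0, 0], "hand": 0},
])

```text
clock: 2.6
tool_pos: [0.637, 0.1199, 0.2311]
eef_rot: [-3.141, 0.001, 1.376]
ft_force: [-0.2, 0.8, 0.5]
finger_gap: 1.003
grasp_force: 0.0
```

```bash
cat > wl.py <<'E'
from bench import get_obs,vision
from loc import *
import sys
o=get_obs(); c=vision.calibration("wrist"); p,d=vision.snapshot("wrist")
np.savez("wrist.npz",p=p,d=d,**{k:np.array(v) for k,v in c.items()})
cv2.imwrite(f"pics/{sys.argv[1]}.png",p[:,:,::-1])
p,d,r,t=world("wrist"); P=t+r*d[...,None]; print("tcp",o["tool_pos"].round(4),o["eef_rot"].round(3),"F",o["ft_force"].round(2),"grip",o["grasp_force"],o["finger_gap"])
# lids: points at lid height with low colour saturation
hsv=cv2.cvtColor(p,cv2.COLOR_RGB2HSV)
top=((P[...,2]>.08)&(P[...,2]<.092)&(d>0)).astype(np.uint8); top=cv2.morphologyEx(top,cv2.MORPH_OPEN,np.ones((5,5)))
k,l,st,ce=cv2.connectedComponentsWithStats(top)
y=o["eef_rot"][2]; A=np.array([[np.cos(y),np.sin(y)],[np.sin(y),-np.cos(y)]])
for i in range(1,k):
    if st[i,4]>300:
        W=onplane(r,t,.086)[l==i][:,:2].astype(np.float32); (q,R)=cv2.minEnclosingCircle(W)
        print(ce[i].round(),st[i,4],"circ",np.round(q,4),round(R,4),"mean",W.mean(0),"tool delta circ",(A@(np.array(q)-o["tool_pos"][:2])).round(4),"sat",hsv[...,1][l==i].mean())
b=cv2.inRange(hsv,(100,120,60),(125,255,255))
if b.sum()>0:
    e=cv2.Canny(b,50,100); L=cv2.HoughLinesP(cv2.morphologyEx(b,cv2.MORPH_GRADIENT,np.ones((3,3))),1,np.pi/180,80,minLineLength=150,maxLineGap=10)
    Q=onplane(r,t,.006)
    for s in ([] if L is None else L[:6,0]):
        v=Q[s[3],s[2]]-Q[s[1],s[0]]; print("line",s,np.degrees(np.arctan2(v[1],v[0])).round(1))
E
python3 wl.py w1
```

```text
tcp [0.637  0.1199 0.2311] [-3.141e+00  1.000e-03  1.376e+00] F [-0.17  0.8   0.48] grip 0.0 1.0029151528643618
[254. 172.] 2429 circ [0.6368 0.1262] 0.028 mean [0.63686186 0.12692353] tool delta circ [ 0.0062 -0.0014] sat 15.814738575545492
[453. 273.] 505 circ [ 0.833 -0.035] 0.0327 mean [ 0.8262812  -0.02505063] tool delta circ [-0.114   0.2223] sat 24.217821782178216
[240. 289.] 1680 circ [ 0.5966 -0.003 ] 0.0291 mean [ 0.59624916 -0.00236889] tool delta circ [-0.1284 -0.0159] sat 13.774404761904762
line [312 362 330  93] 79.3
line [162 111 330 111] -11.1
line [159  94 331  94] -11.1
line [162 110 330 110] -11.1
line [161 114 330 114] -11.1
line [162 113 330 113] -11.1
```

View pics/w1.png

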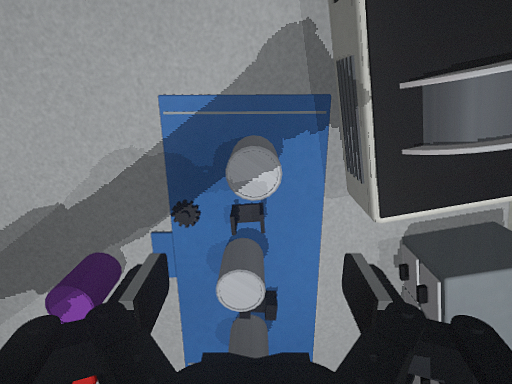

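The view shows the left tin at (254,172) between the open fingers, with the bracket at (247,217), the gear at (186,212) and the purple look-alike at (85,290) all clear of the finger paths. I go down on the left tin.

Call:
drive_tool([
  {"travel": [0.005, -0.001, 0.02], "delta_rot": [0, 0, 0], "hand": 0},
  {"travel": [0.005, -0.001, 0.05], "delta_rot": [0, 0, 0], "hand": 0},
  {"travel": [0.005, -0.001, 0.08], "delta_rot": [0, 0, 0], "hand": 0},
  {"travel": [0.005, -0.001, 0.11], "delta_rot": [0, 0, 0], "hand": 0},
  {"travel": [0.005, -0.001, 0.135], "delta_rot": [0, 0, 0], "hand": 0},
  {"travel": [0.005, -0.001, 0.16], "delta_rot": [0, 0, 0], "hand": 0},
  {"travel": [0.005, -0.001, 0.18], "delta_rot": [0, 0, 0], "hand": 0},
  {"travel": [0.005, -0.001, 0.193], "delta_rot": [0, 0, 0], "hand": 0},
  {"travel": [0.005, -0.001, 0.193], "delta_rot": [0, 0, 0], "hand": 0},
  {"travel": [0.005, -0.001, 0.193], "delta_rot": [0, 0, 0], "hand": 0},
])

```text
clock: 3.9
tool_pos: [0.6378, 0.1272, 0.0391]
eef_rot: [3.14, -0.001, 1.378]
ft_force: [-0.2, 0.5, -0.0]
finger_gap: 0.997
grasp_force: 0.0
```

Call:
drive_tool([
  {"travel": [0, 0, 0], "delta_rot": [0, 0, 0], "hand": 40},
  {"travel": [0, 0, 0], "delta_rot": [0, 0, 0], "hand": 70},
  {"travel": [0, 0, 0], "delta_rot": [0, 0, 0], "hand": 100},
  {"travel": [0, 0, 0], "delta_rot": [0, 0, 0], "hand": 130},
  {"travel": [0, 0, 0], "delta_rot": [0, 0, 0], "hand": 160},
  {"travel": [0, 0, 0], "delta_rot": [0, 0, 0], "hand": 200},
  {"travel": [0, 0, 0], "delta_rot": [0, 0, 0], "hand": 255},
  {"travel": [0, 0, 0], "delta_rot": [0, 0, 0], "hand": 255},
  {"travel": [0, 0, 0], "delta_rot": [0, 0, 0], "hand": 255},
  {"travel": [0, 0, 0], "delta_rot": [0, 0, 0], "hand": 255},
])

```text
clock: 5.15
tool_pos: [0.6374, 0.1271, 0.0391]
eef_rot: [3.141, -0.0, 1.378]
ft_force: [-1.7, -1.0, 5.4]
finger_gap: 0.644
grasp_force: 64.0
```

Call:
drive_tool([
  {"travel": [0, 0, -0.01], "delta_rot": [0, 0, 0], "hand": 255},
  {"travel": [0, 0, -0.025], "delta_rot": [0, 0, 0], "hand": 255},
  {"travel": [0, 0, -0.045], "delta_rot": [0, 0, 0], "hand": 255},
  {"travel": [0, 0, -0.06], "delta_rot": [0, 0, 0], "hand": 255},
  {"travel": [0, 0, -0.06], "delta_rot": [0, 0, 0], "hand": 255},
  {"travel": [0, 0, -0.06], "delta_rot": [0, 0, 0], "hand": 255},
  {"travel": [0, 0, -0.06], "delta_rot": [0, 0, 0], "hand": 255},
  {"travel": [0, 0, -0.06], "delta_rot": [0, 0, 0], "hand": 255},
  {"travel": [0, 0, -0.06], "delta_rot": [0, 0, 0], "hand": 255},
  {"travel": [0, 0, -0.06], "delta_rot": [0, 0, 0], "hand": 255},
])

```text
clock: 6.4
tool_pos: [0.6371, 0.1269, 0.0982]
eef_rot: [-3.141, 0.0, 1.378]
ft_force: [0.3, 0.4, -4.9]
finger_gap: 0.639
grasp_force: 64.4
```

```bash
cat > chk.py <<'E'
from bench import get_obs,vision
import cv2,numpy as np,sys
F=[]
for i in range(3):
    o=get_obs(); F.append(np.r_[o["ft_force"],o["joint_efforts"][[1,3]]]); p,d=vision.snapshot("side")
print(np.round(F,2).tolist(),o["tool_pos"].round(4),o["finger_gap"],o["clock"])
cv2.imwrite(f"pics/{sys.argv[1]}.png",cv2.resize(p[90:260,170:370,::-1],None,fx=3,fy=3))
E
python3 chk.py s1
```

```text
[[0.33, 0.42, -4.9, -54.76, -21.14], [-0.4, 0.58, -5.58, -54.77, -21.15], [0.13, 0.1, -4.86, -54.77, -21.16]] [0.6372 0.1269 0.0983] 0.6381034266132131 6.5
```

View pics/s1.png

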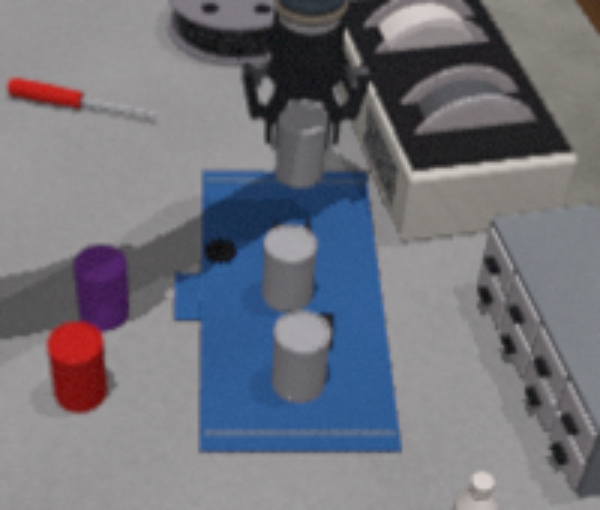

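The crop shows the left tin upright in the gripper at (300,140), clear of the plate, and the other things unmoved. It pulls about 5 N (roughly 0.5 kg). I set it back down.

Call:
drive_tool([
  {"travel": [0, 0, 0.015], "delta_rot": [0, 0, 0], "hand": 255},
  {"travel": [0, 0, 0.03], "delta_rot": [0, 0, 0], "hand": 255},
  {"travel": [0, 0, 0.042], "delta_rot": [0, 0, 0], "hand": 255},
  {"travel": [0, 0, 0.05], "delta_rot": [0, 0, 0], "hand": 255},
  {"travel": [0, 0, 0.054], "delta_rot": [0, 0, 0], "hand": 255},
  {"travel": [0, 0, 0.057], "delta_rot": [0, 0, 0], "hand": 255},
  {"travel": [0, 0, 0.059], "delta_rot": [0, 0, 0], "hand": 255},
  {"travel": [0, 0, 0.0605], "delta_rot": [0, 0, 0], "hand": 255},
  {"travel": [0, 0, 0.0605], "delta_rot": [0, 0, 0], "hand": 255},
  {"travel": [0, 0, 0.0605], "delta_rot": [0, 0, 0], "hand": 255},
])

```text
clock: 7.8
tool_pos: [0.6375, 0.127, 0.0391]
eef_rot: [3.141, 0.0, 1.378]
ft_force: [-3.4, -1.4, 5.9]
finger_gap: 0.643
grasp_force: 64.9
```

Call:
drive_tool([
  {"travel": [0, 0, 0], "delta_rot": [0, 0, 0], "hand": 80},
  {"travel": [0, 0, 0], "delta_rot": [0, 0, 0], "hand": 60},
  {"travel": [0, 0, 0], "delta_rot": [0, 0, 0], "hand": 30},
  {"travel": [0, 0, 0], "delta_rot": [0, 0, 0], "hand": 0},
  {"travel": [0, 0, 0], "delta_rot": [0, 0, 0], "hand": 0},
  {"travel": [0, 0, 0], "delta_rot": [0, 0, 0], "hand": 0},
  {"travel": [0, 0, 0], "delta_rot": [0, 0, 0], "hand": 0},
  {"travel": [0, 0, 0], "delta_rot": [0, 0, 0], "hand": 0},
  {"travel": [0, 0, -0.01], "delta_rot": [0, 0, 0], "hand": 0},
  {"travel": [0, 0, -0.03], "delta_rot": [0, 0, 0], "hand": 0},
])

```text
clock: 9.05
tool_pos: [0.6368, 0.1268, 0.0683]
eef_rot: [-3.14, 0.0, 1.379]
ft_force: [0.9, 0.1, -0.7]
finger_gap: 1.0
grasp_force: 0.0
```

Call:
drive_tool([
  {"travel": [0, 0, -0.04], "delta_rot": [0, 0, 0], "hand": 0},
  {"travel": [0, 0, -0.08], "delta_rot": [0, 0, 0], "hand": 0},
  {"travel": [-0.01, 0, -0.12], "delta_rot": [0, 0, 0], "hand": 0},
  {"travel": [-0.04, -0.005, -0.15], "delta_rot": [0, 0, 0], "hand": 0},
  {"travel": [-0.08, -0.01, -0.15], "delta_rot": [0, 0, 0], "hand": 0},
  {"travel": [-0.12, -0.015, -0.15], "delta_rot": [0, 0, 0], "hand": 0},
  {"travel": [-0.138, -0.015, -0.15], "delta_rot": [0, 0, 0], "hand": 0},
  {"travel": [-0.138, -0.015, -0.15], "delta_rot": [0, 0, 0], "hand": 0},
  {"travel": [-0.138, -0.015, -0.15], "delta_rot": [0, 0, 0], "hand": 0},
  {"travel": [-0.138, -0.015, -0.15], "delta_rot": [0, 0, 0], "hand": 0},
])

```text
clock: 10.3
tool_pos: [0.5963, -0.0035, 0.2179]
eef_rot: [3.142, -0.001, 1.381]
ft_force: [-0.9, 0.2, -0.5]
finger_gap: 0.998
grasp_force: 0.0
```

```bash
python3 wl.py w2 | grep -v line
```

```text
tcp [ 0.5963 -0.0035  0.2179] [ 3.142e+00 -1.000e-03  1.381e+00] F [-0.91  0.24 -0.55] grip 0.0 0.9981394317660522
[275.  27.] 3536 circ [0.6369 0.1241] 0.0277 mean [0.6364375  0.12123901] tool delta circ [0.133  0.0159] sat 14.59106334841629
[412.  36.] 449 circ [0.7431 0.0931] 0.0253 mean [0.7434388  0.09399866] tool delta circ [0.1226 0.126 ] sat 8.759465478841872
[255. 184.] 2508 circ [ 0.5956 -0.0045] 0.0279 mean [ 0.5958361  -0.00402264] tool delta circ [-0.0011 -0.0006] sat 14.673444976076555
[486. 205.] 862 circ [ 0.8099 -0.069 ] 0.0509 mean [ 0.808425   -0.06647263] tool delta circ [-0.024   0.2221] sat 11.838747099767982
[260. 295.] 1827 circ [ 0.5785 -0.1271] 0.0288 mean [ 0.5786588  -0.12652613] tool delta circ [-0.1247  0.0058] sat 14.240284619594965
```

View pics/w2.png

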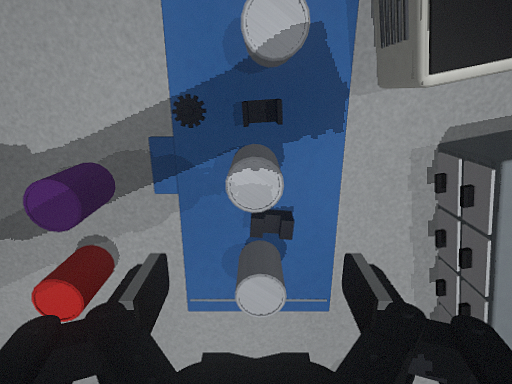

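The left tin stands upright again at (275,27). The middle tin at (255,184) is centred under the gripper, with the vee block at (272,222) and both look-alikes clear. I go down.

Call:
drive_tool([
  {"travel": [-0.001, 0, 0.02], "delta_rot": [0, 0, 0], "hand": 0},
  {"travel": [-0.001, 0, 0.05], "delta_rot": [0, 0, 0], "hand": 0},
  {"travel": [-0.001, 0, 0.08], "delta_rot": [0, 0, 0], "hand": 0},
  {"travel": [-0.001, 0, 0.11], "delta_rot": [0, 0, 0], "hand": 0},
  {"travel": [-0.001, 0, 0.135], "delta_rot": [0, 0, 0], "hand": 0},
  {"travel": [-0.001, 0, 0.155], "delta_rot": [0, 0, 0], "hand": 0},
  {"travel": [-0.001, 0, 0.17], "delta_rot": [0, 0, 0], "hand": 0},
  {"travel": [-0.001, 0, 0.179], "delta_rot": [0, 0, 0], "hand": 0},
  {"travel": [-0.001, 0, 0.179], "delta_rot": [0, 0, 0], "hand": 0},
  {"travel": [-0.001, 0, 0.179], "delta_rot": [0, 0, 0], "hand": 0},
])

```text
clock: 11.6
tool_pos: [0.5965, -0.0066, 0.0396]
eef_rot: [3.14, -0.0, 1.378]
ft_force: [0.4, 0.5, -0.9]
finger_gap: 1.001
grasp_force: 0.0
```

Call:
drive_tool([
  {"travel": [0, 0, 0], "delta_rot": [0, 0, 0], "hand": 40},
  {"travel": [0, 0, 0], "delta_rot": [0, 0, 0], "hand": 70},
  {"travel": [0, 0, 0], "delta_rot": [0, 0, 0], "hand": 100},
  {"travel": [0, 0, 0], "delta_rot": [0, 0, 0], "hand": 130},
  {"travel": [0, 0, 0], "delta_rot": [0, 0, 0], "hand": 160},
  {"travel": [0, 0, 0], "delta_rot": [0, 0, 0], "hand": 200},
  {"travel": [0, 0, 0], "delta_rot": [0, 0, 0], "hand": 255},
  {"travel": [0, 0, 0], "delta_rot": [0, 0, 0], "hand": 255},
  {"travel": [0, 0, 0], "delta_rot": [0, 0, 0], "hand": 255},
  {"travel": [0, 0, 0], "delta_rot": [0, 0, 0], "hand": 255},
])

```text
clock: 12.85
tool_pos: [0.5962, -0.0066, 0.0395]
eef_rot: [3.141, 0.0, 1.378]
ft_force: [-1.4, 0.2, 4.8]
finger_gap: 0.644
grasp_force: 63.4
```

Call:
drive_tool([
  {"travel": [0, 0, -0.01], "delta_rot": [0, 0, 0], "hand": 255},
  {"travel": [0, 0, -0.025], "delta_rot": [0, 0, 0], "hand": 255},
  {"travel": [0, 0, -0.045], "delta_rot": [0, 0, 0], "hand": 255},
  {"travel": [0, 0, -0.06], "delta_rot": [0, 0, 0], "hand": 255},
  {"travel": [0, 0, -0.06], "delta_rot": [0, 0, 0], "hand": 255},
  {"travel": [0, 0, -0.06], "delta_rot": [0, 0, 0], "hand": 255},
  {"travel": [0, 0, -0.06], "delta_rot": [0, 0, 0], "hand": 255},
  {"travel": [0, 0, -0.06], "delta_rot": [0, 0, 0], "hand": 255},
  {"travel": [0, 0, -0.06], "delta_rot": [0, 0, 0], "hand": 255},
  {"travel": [0, 0, -0.06], "delta_rot": [0, 0, 0], "hand": 255},
])

```text
clock: 14.1
tool_pos: [0.5958, -0.0066, 0.0987]
eef_rot: [-3.141, 0.0, 1.378]
ft_force: [-0.7, -1.0, -1.7]
finger_gap: 0.642
grasp_force: 63.6
```

```bash
python3 chk.py s2
```

```text
[[-0.67, -0.98, -1.72, -47.93, -19.31], [0.41, -0.65, -1.27, -47.93, -19.31], [-0.23, 0.36, -2.25, -47.93, -19.32]] [ 0.5959 -0.0066  0.0988] 0.6401418620882006 14.2
```

The middle tin is light, about 1.8 N. I set it back down, then move to the right tin.

Call:
drive_tool([
  {"travel": [0, 0, 0.015], "delta_rot": [0, 0, 0], "hand": 255},
  {"travel": [0, 0, 0.03], "delta_rot": [0, 0, 0], "hand": 255},
  {"travel": [0, 0, 0.042], "delta_rot": [0, 0, 0], "hand": 255},
  {"travel": [0, 0, 0.05], "delta_rot": [0, 0, 0], "hand": 255},
  {"travel": [0, 0, 0.054], "delta_rot": [0, 0, 0], "hand": 255},
  {"travel": [0, 0, 0.057], "delta_rot": [0, 0, 0], "hand": 255},
  {"travel": [0, 0, 0.059], "delta_rot": [0, 0, 0], "hand": 255},
  {"travel": [0, 0, 0.0605], "delta_rot": [0, 0, 0], "hand": 255},
  {"travel": [0, 0, 0.0605], "delta_rot": [0, 0, 0], "hand": 255},
  {"travel": [0, 0, 0.0605], "delta_rot": [0, 0, 0], "hand": 255},
])

```text
clock: 15.5
tool_pos: [0.5961, -0.0066, 0.0395]
eef_rot: [3.141, 0.0, 1.378]
ft_force: [-2.5, 0.2, 5.8]
finger_gap: 0.644
grasp_force: 64.1
```

Call:
drive_tool([
  {"travel": [0, 0, 0], "delta_rot": [0, 0, 0], "hand": 80},
  {"travel": [0, 0, 0], "delta_rot": [0, 0, 0], "hand": 60},
  {"travel": [0, 0, 0], "delta_rot": [0, 0, 0], "hand": 30},
  {"travel": [0, 0, 0], "delta_rot": [0, 0, 0], "hand": 0},
  {"travel": [0, 0, 0], "delta_rot": [0, 0, 0], "hand": 0},
  {"travel": [0, 0, 0], "delta_rot": [0, 0, 0], "hand": 0},
  {"travel": [0, 0, 0], "delta_rot": [0, 0, 0], "hand": 0},
  {"travel": [0, 0, 0], "delta_rot": [0, 0, 0], "hand": 0},
  {"travel": [0, 0, -0.01], "delta_rot": [0, 0, 0], "hand": 0},
  {"travel": [0, 0, -0.03], "delta_rot": [0, 0, 0], "hand": 0},
])

```text
clock: 16.75
tool_pos: [0.5955, -0.0066, 0.0689]
eef_rot: [-3.14, 0.0, 1.379]
ft_force: [-0.3, 0.2, 0.5]
finger_gap: 0.997
grasp_force: 0.0
```

Call:
drive_tool([
  {"travel": [0, 0, -0.04], "delta_rot": [0, 0, 0], "hand": 0},
  {"travel": [0, 0, -0.08], "delta_rot": [0, 0, 0], "hand": 0},
  {"travel": [-0.01, 0, -0.12], "delta_rot": [0, 0, 0], "hand": 0},
  {"travel": [-0.04, 0.002, -0.15], "delta_rot": [0, 0, 0], "hand": 0},
  {"travel": [-0.08, 0.004, -0.15], "delta_rot": [0, 0, 0], "hand": 0},
  {"travel": [-0.11, 0.006, -0.15], "delta_rot": [0, 0, 0], "hand": 0},
  {"travel": [-0.124, 0.006, -0.15], "delta_rot": [0, 0, 0], "hand": 0},
  {"travel": [-0.124, 0.006, -0.15], "delta_rot": [0, 0, 0], "hand": 0},
  {"travel": [-0.124, 0.006, -0.15], "delta_rot": [0, 0, 0], "hand": 0},
  {"travel": [-0.124, 0.006, -0.15], "delta_rot": [0, 0, 0], "hand": 0},
])

```text
clock: 18.0
tool_pos: [0.5783, -0.1277, 0.2184]
eef_rot: [3.142, -0.001, 1.381]
ft_force: [0.0, -0.3, 0.3]
finger_gap: 1.001
grasp_force: 0.0
```

```bash
python3 wl.py w3 | grep -v line
```

```text
tcp [ 0.5783 -0.1277  0.2184] [ 3.142e+00 -1.000e-03  1.381e+00] F [ 0.03 -0.32  0.3 ] grip 0.0 1.0011125108041745
[249.  37.] 4072 circ [ 0.5965 -0.0062] 0.028 mean [ 0.59629554 -0.00553198] tool delta circ [ 0.1228 -0.0051] sat 16.50073673870334
[508. 146.] 527 circ [ 0.8072 -0.1339] 0.0337 mean [ 0.8062689  -0.13646315] tool delta circ [0.0371 0.226 ] sat 8.851992409867172
[255. 184.] 2542 circ [ 0.5785 -0.1288] 0.0279 mean [ 0.5784793  -0.12830028] tool delta circ [-0.001   0.0004] sat 15.071990558615264
[502. 240.] 1229 circ [ 0.8089 -0.2401] 0.0718 mean [ 0.8076657  -0.23337527] tool delta circ [-0.0668  0.2477] sat 9.668022782750203
```

View pics/w3.png

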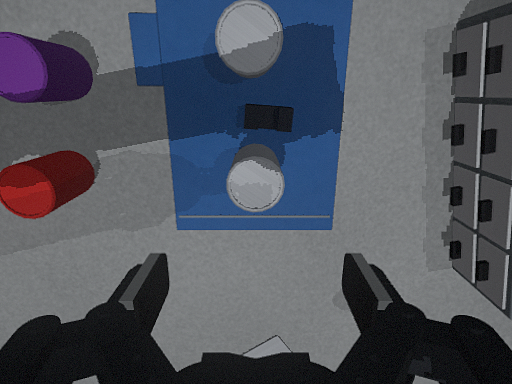

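The middle tin is back upright at (249,37) and the vee block at (268,117) has not moved. The right tin at (255,184) is centred.

Call:
drive_tool([
  {"travel": [-0.001, 0, 0.02], "delta_rot": [0, 0, 0], "hand": 0},
  {"travel": [-0.001, 0, 0.05], "delta_rot": [0, 0, 0], "hand": 0},
  {"travel": [-0.001, 0, 0.08], "delta_rot": [0, 0, 0], "hand": 0},
  {"travel": [-0.001, 0, 0.11], "delta_rot": [0, 0, 0], "hand": 0},
  {"travel": [-0.001, 0, 0.135], "delta_rot": [0, 0, 0], "hand": 0},
  {"travel": [-0.001, 0, 0.155], "delta_rot": [0, 0, 0], "hand": 0},
  {"travel": [-0.001, 0, 0.17], "delta_rot": [0, 0, 0], "hand": 0},
  {"travel": [-0.001, 0, 0.179], "delta_rot": [0, 0, 0], "hand": 0},
  {"travel": [-0.001, 0, 0.179], "delta_rot": [0, 0, 0], "hand": 0},
  {"travel": [-0.001, 0, 0.179], "delta_rot": [0, 0, 0], "hand": 0},
])

```text
clock: 19.3
tool_pos: [0.5785, -0.1305, 0.04]
eef_rot: [3.14, 0.0, 1.378]
ft_force: [0.2, -0.4, -0.2]
finger_gap: 1.003
grasp_force: 0.0
```

Call:
drive_tool([
  {"travel": [0, 0, 0], "delta_rot": [0, 0, 0], "hand": 40},
  {"travel": [0, 0, 0], "delta_rot": [0, 0, 0], "hand": 70},
  {"travel": [0, 0, 0], "delta_rot": [0, 0, 0], "hand": 100},
  {"travel": [0, 0, 0], "delta_rot": [0, 0, 0], "hand": 130},
  {"travel": [0, 0, 0], "delta_rot": [0, 0, 0], "hand": 160},
  {"travel": [0, 0, 0], "delta_rot": [0, 0, 0], "hand": 200},
  {"travel": [0, 0, 0], "delta_rot": [0, 0, 0], "hand": 255},
  {"travel": [0, 0, 0], "delta_rot": [0, 0, 0], "hand": 255},
  {"travel": [0, 0, 0], "delta_rot": [0, 0, 0], "hand": 255},
  {"travel": [0, 0, 0], "delta_rot": [0, 0, 0], "hand": 255},
])

```text
clock: 20.55
tool_pos: [0.5782, -0.1306, 0.04]
eef_rot: [3.141, 0.0, 1.378]
ft_force: [-0.7, -0.2, 5.9]
finger_gap: 0.645
grasp_force: 63.4
```

Call:
drive_tool([
  {"travel": [0, 0, -0.01], "delta_rot": [0, 0, 0], "hand": 255},
  {"travel": [0, 0, -0.025], "delta_rot": [0, 0, 0], "hand": 255},
  {"travel": [0, 0, -0.045], "delta_rot": [0, 0, 0], "hand": 255},
  {"travel": [0, 0, -0.06], "delta_rot": [0, 0, 0], "hand": 255},
  {"travel": [0, 0, -0.06], "delta_rot": [0, 0, 0], "hand": 255},
  {"travel": [0, 0, -0.06], "delta_rot": [0, 0, 0], "hand": 255},
  {"travel": [0, 0, -0.06], "delta_rot": [0, 0, 0], "hand": 255},
  {"travel": [0, 0, -0.06], "delta_rot": [0, 0, 0], "hand": 255},
  {"travel": [0, 0, -0.06], "delta_rot": [0, 0, 0], "hand": 255},
  {"travel": [0, 0, -0.06], "delta_rot": [0, 0, 0], "hand": 255},
])

```text
clock: 21.8
tool_pos: [0.5778, -0.1305, 0.0992]
eef_rot: [-3.141, -0.0, 1.378]
ft_force: [-0.2, 0.1, -2.5]
finger_gap: 0.642
grasp_force: 63.8
```

```bash
python3 chk.py s3
```

```text
[[-0.2, 0.12, -2.49, -47.9, -19.46], [0.22, 0.12, -2.56, -47.9, -19.47], [-0.12, 0.16, -2.66, -47.9, -19.47]] [ 0.5779 -0.1305  0.0993] 0.6444794382955162 21.9
```

The right tin pulls 2.6 N, against 5 N for the left and 1.8 N for the middle. The left tin is the heaviest, so I put the right one back and return for it.

Call:
drive_tool([
  {"travel": [0, 0, 0.015], "delta_rot": [0, 0, 0], "hand": 255},
  {"travel": [0, 0, 0.03], "delta_rot": [0, 0, 0], "hand": 255},
  {"travel": [0, 0, 0.042], "delta_rot": [0, 0, 0], "hand": 255},
  {"travel": [0, 0, 0.05], "delta_rot": [0, 0, 0], "hand": 255},
  {"travel": [0, 0, 0.054], "delta_rot": [0, 0, 0], "hand": 255},
  {"travel": [0, 0, 0.057], "delta_rot": [0, 0, 0], "hand": 255},
  {"travel": [0, 0, 0.059], "delta_rot": [0, 0, 0], "hand": 255},
  {"travel": [0, 0, 0.0605], "delta_rot": [0, 0, 0], "hand": 255},
  {"travel": [0, 0, 0.0605], "delta_rot": [0, 0, 0], "hand": 255},
  {"travel": [0, 0, 0.0605], "delta_rot": [0, 0, 0], "hand": 255},
])

```text
clock: 23.2
tool_pos: [0.5781, -0.1305, 0.04]
eef_rot: [3.141, 0.001, 1.378]
ft_force: [-2.6, 0.9, 6.1]
finger_gap: 0.643
grasp_force: 64.2
```

Call:
drive_tool([
  {"travel": [0, 0, 0], "delta_rot": [0, 0, 0], "hand": 80},
  {"travel": [0, 0, 0], "delta_rot": [0, 0, 0], "hand": 60},
  {"travel": [0, 0, 0], "delta_rot": [0, 0, 0], "hand": 30},
  {"travel": [0, 0, 0], "delta_rot": [0, 0, 0], "hand": 0},
  {"travel": [0, 0, 0], "delta_rot": [0, 0, 0], "hand": 0},
  {"travel": [0, 0, 0], "delta_rot": [0, 0, 0], "hand": 0},
  {"travel": [0, 0, 0], "delta_rot": [0, 0, 0], "hand": 0},
  {"travel": [0, 0, 0], "delta_rot": [0, 0, 0], "hand": 0},
  {"travel": [0, 0, -0.01], "delta_rot": [0, 0, 0], "hand": 0},
  {"travel": [0, 0, -0.03], "delta_rot": [0, 0, 0], "hand": 0},
])

```text
clock: 24.45
tool_pos: [0.5775, -0.1304, 0.0694]
eef_rot: [-3.14, -0.0, 1.379]
ft_force: [0.1, 0.2, 0.5]
finger_gap: 0.996
grasp_force: 0.0
```

Call:
drive_tool([
  {"travel": [0, 0, -0.04], "delta_rot": [0, 0, 0], "hand": 0},
  {"travel": [0, 0, -0.08], "delta_rot": [0, 0, 0], "hand": 0},
  {"travel": [0.01, 0, -0.12], "delta_rot": [0, 0, 0], "hand": 0},
  {"travel": [0.05, 0.002, -0.15], "delta_rot": [0, 0, 0], "hand": 0},
  {"travel": [0.1, 0.004, -0.15], "delta_rot": [0, 0, 0], "hand": 0},
  {"travel": [0.15, 0.006, -0.15], "delta_rot": [0, 0, 0], "hand": 0},
  {"travel": [0.2, 0.008, -0.15], "delta_rot": [0, 0, 0], "hand": 0},
  {"travel": [0.245, 0.0095, -0.15], "delta_rot": [0, 0, 0], "hand": 0},
  {"travel": [0.263, 0.0095, -0.15], "delta_rot": [0, 0, 0], "hand": 0},
  {"travel": [0.263, 0.0095, -0.15], "delta_rot": [0, 0, 0], "hand": 0},
])

```text
clock: 25.7
tool_pos: [0.6373, 0.1267, 0.2197]
eef_rot: [3.141, -0.0, 1.38]
ft_force: [-0.1, -0.2, 0.2]
finger_gap: 1.002
grasp_force: 0.0
```

```bash
python3 wl.py w4 | grep -v line
```

```text
tcp [0.6373 0.1267 0.2197] [ 3.141 -0.     1.38 ] F [-0.15 -0.22  0.23] grip 0.0 1.0018193049342488
[256. 182.] 2536 circ [0.6378 0.1263] 0.0278 mean [0.6378587  0.12686191] tool delta circ [-0.0003  0.0005] sat 15.607255520504731
[470. 282.] 681 circ [ 0.8419 -0.0299] 0.0394 mean [ 0.83744323 -0.02264267] tool delta circ [-0.115   0.2305] sat 26.39647577092511
[241. 301.] 1768 circ [ 0.5968 -0.0027] 0.0293 mean [ 0.59763145 -0.00241362] tool delta circ [-0.1347 -0.0153] sat 13.767533936651583
```

Call:
drive_tool([
  {"travel": [0, 0, 0.02], "delta_rot": [0, 0, 0], "hand": 0},
  {"travel": [0, 0, 0.05], "delta_rot": [0, 0, 0], "hand": 0},
  {"travel": [0, 0, 0.08], "delta_rot": [0, 0, 0], "hand": 0},
  {"travel": [0, 0, 0.11], "delta_rot": [0, 0, 0], "hand": 0},
  {"travel": [0, 0, 0.135], "delta_rot": [0, 0, 0], "hand": 0},
  {"travel": [0, 0, 0.155], "delta_rot": [0, 0, 0], "hand": 0},
  {"travel": [0, 0, 0.17], "delta_rot": [0, 0, 0], "hand": 0},
  {"travel": [0, 0, 0.18], "delta_rot": [0, 0, 0], "hand": 0},
  {"travel": [0, 0, 0.18], "delta_rot": [0, 0, 0], "hand": 0},
  {"travel": [0, 0, 0.18], "delta_rot": [0, 0, 0], "hand": 0},
])

```text
clock: 27.0
tool_pos: [0.6381, 0.1262, 0.0396]
eef_rot: [3.14, -0.001, 1.378]
ft_force: [-0.4, -1.2, -0.1]
finger_gap: 0.999
grasp_force: 0.0
```

Call:
drive_tool([
  {"travel": [0, 0, 0], "delta_rot": [0, 0, 0], "hand": 40},
  {"travel": [0, 0, 0], "delta_rot": [0, 0, 0], "hand": 70},
  {"travel": [0, 0, 0], "delta_rot": [0, 0, 0], "hand": 100},
  {"travel": [0, 0, 0], "delta_rot": [0, 0, 0], "hand": 130},
  {"travel": [0, 0, 0], "delta_rot": [0, 0, 0], "hand": 160},
  {"travel": [0, 0, 0], "delta_rot": [0, 0, 0], "hand": 200},
  {"travel": [0, 0, 0], "delta_rot": [0, 0, 0], "hand": 255},
  {"travel": [0, 0, 0], "delta_rot": [0, 0, 0], "hand": 255},
  {"travel": [0, 0, 0], "delta_rot": [0, 0, 0], "hand": 255},
  {"travel": [0, 0, 0], "delta_rot": [0, 0, 0], "hand": 255},
])

```text
clock: 28.25
tool_pos: [0.6377, 0.1261, 0.0395]
eef_rot: [3.141, -0.0, 1.378]
ft_force: [-1.9, 0.3, 5.2]
finger_gap: 0.644
grasp_force: 64.1
```

Call:
drive_tool([
  {"travel": [0, 0, -0.01], "delta_rot": [0, 0, 0], "hand": 255},
  {"travel": [0, 0, -0.03], "delta_rot": [0, 0, 0], "hand": 255},
  {"travel": [0, 0, -0.06], "delta_rot": [0, 0, 0], "hand": 255},
  {"travel": [0, 0, -0.09], "delta_rot": [0, 0, 0], "hand": 255},
  {"travel": [0, 0, -0.12], "delta_rot": [0, 0, 0], "hand": 255},
  {"travel": [0, 0, -0.15], "delta_rot": [0, 0, 0], "hand": 255},
  {"travel": [0, 0, -0.175], "delta_rot": [0, 0, 0], "hand": 255},
  {"travel": [0, 0, -0.195], "delta_rot": [0, 0, 0], "hand": 255},
  {"travel": [0, 0, -0.2], "delta_rot": [0, 0, 0], "hand": 255},
  {"travel": [0, 0, -0.2], "delta_rot": [0, 0, 0], "hand": 255},
])

```text
clock: 29.5
tool_pos: [0.6371, 0.1257, 0.2385]
eef_rot: [-3.141, 0.0, 1.378]
ft_force: [-0.2, 0.1, -5.3]
finger_gap: 0.643
grasp_force: 64.4
```

Call:
drive_tool([
  {"travel": [0, 0, 0], "delta_rot": [0, 0, 0], "hand": 255},
  {"travel": [0, 0, 0], "delta_rot": [0, 0, 0], "hand": 255},
  {"travel": [0, 0, 0], "delta_rot": [0, 0, 0], "hand": 255},
  {"travel": [0, 0, 0], "delta_rot": [0, 0, 0], "hand": 255},
  {"travel": [0, 0, 0], "delta_rot": [0, 0, 0], "hand": 255},
  {"travel": [0, 0, 0], "delta_rot": [0, 0, 0], "hand": 255},
  {"travel": [0, 0, 0], "delta_rot": [0, 0, 0], "hand": 255},
  {"travel": [0, 0, 0], "delta_rot": [0, 0, 0], "hand": 255},
  {"travel": [0, 0, 0], "delta_rot": [0, 0, 0], "hand": 255},
  {"travel": [0, 0, 0], "delta_rot": [0, 0, 0], "hand": 255},
])

```text
clock: 30.75
tool_pos: [0.6375, 0.1259, 0.2388]
eef_rot: [3.141, 0.0, 1.378]
ft_force: [-0.0, -0.5, -4.8]
finger_gap: 0.644
grasp_force: 64.4
```

```bash
python3 chk.py s4
```

```text
[[-0.04, -0.47, -4.79, -50.98, -25.19], [1.15, 0.01, -5.54, -50.98, -25.19], [-0.03, -0.73, -4.48, -50.98, -25.19]] [0.6375 0.1258 0.2388] 0.6443717662421284 30.85
```

View pics/s4.png

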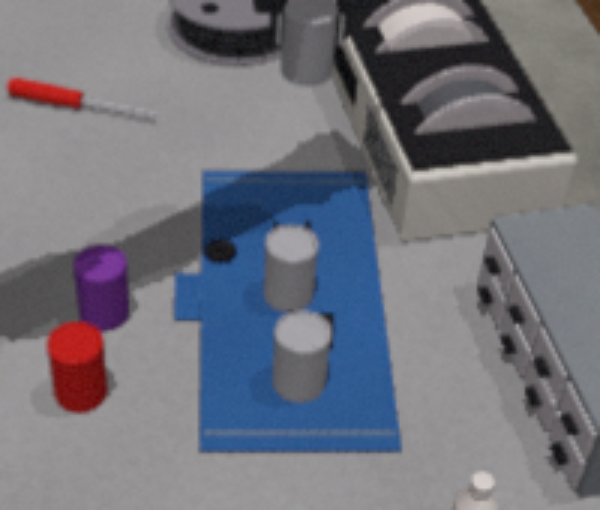

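The crop shows the left tin held upright at (308,40), 20 cm up. The other two tins stand in place at (290,265) and (300,355), and nothing else has moved.

```bash
python3 -c "from bench import job; print(job.sign_off())"
```

```text
the job is handed in; nothing more can be done
None
```

The job is handed in: I lifted and put back all three tins in order, and the left one is heaviest (about 5 N, against 1.8 N for the middle and 2.6 N for the right), now held upright about 20 cm above the plate.

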